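# Send a sample canister into the analyser from the sliding tip-tray carriage

### The arm

A 6-joint arm with a two-finger parallel gripper is mounted at the origin on the work surface. World frame = base frame: x ahead of the robot, y to its left, z up, the work surface at z = 0. Lengths are in m, angles in degrees, forces in N, time in s.
With the tool pointing down it reaches from about 0.25 to 0.725 m from the base axis. Payload 9.7 kg.
Tool frame: the origin (TCP) lies at the very end of the fingers, on their centre line; the grasp point (between the pads) lies 19 mm behind it (bot.hold_point_z is the distance from the TCP to the grasp point, in m); z points along the fingers, y is the line along which they close (so a half turn about z gives the same grasp; the last joint's range is limited). The gripper opens to 85 mm and grips with 20 to 120 N. Pads are 22 mm wide; open, the fingers measure 114 mm over their backs; the gripper's body (76 mm by 85 mm) begins 54 mm behind the grasp point. The pads swing forward as they close: fully open they stand 13 mm farther back than shut.
Start: joints at [-63.999, 4.979, 10.078, 95.1, 0, 90], TCP at [0.241, -0.494, 0.231] pointing down, gripper open.
Joint ranges: [-179.16, 179.16], [-48.56, 103.87], [-65.8, 70.77], [-126.05, 130.52], [-82.76, 87.17], [-180, 180]. Speed limits (degrees/s): [127.2, 127.2, 147.25, 180, 180, 180].

### API

Orientations are given as [roll, pitch, yaw] about the fixed x, y, z axes, in that order (R = Rz(yaw) Ry(pitch) Rx(roll)).
In Python, from workcell import bot gives the robot as it stands.
- The arm moves only by the tool play_rows, never from a script. Its argument "targets" is a list of rows, each an object with "grip": the closure in counts, from 0 (fully open) to 255 (shut); "linear": the shift along the world's x, y, z in cm, a list of three; "delta_rot": the turn, a rotation vector about the world's x, y, z in rad, a list of three. A call has 1 to 10 rows; each row is the pose to reach, as a shift and turn from the pose commanded when the call began; what a row does not reach only later rows make up. A row lasts 1/10 s, in which the tool goes at most 50 mm and 8.59 degrees, less where a joint would pass 70% of its speed; a pose out of reach is approached as far as the arm can. A call with a gripper value outside its range is refused whole. The fingers move at their own pace and stop on an object; "force" is the grip in N (left out, the last holds). Time passes only in rows, so rows that repeat a pose let the fingers close. It gives the time, the measured TCP pose, the force, the opening and the grip force at its end, in the units of the state.
- bot.get_obs(): the state, without advancing time (a new reading comes with each control period).
- bot.camera(name): name is "scene" or "side" or "wrist"; returns a dict with "color" (384x512x3 uint8, red, green, blue), "range_z" (384x512 float32, m along the optical axis (not along the pixel's ray), 0 where there is no reading), "fov_y" (degrees; the focal length in pixels is half the picture's height over the tangent of half this angle, whatever the lens; pixels are square), "cx", "cy" (the principal point, pixels), "world_to_cam" (4x4, takes a point from world to camera coordinates). Camera axes: x right, y up, looking along -z (the intrinsics and any distortion apply to the point x, -y, -z); pixel columns grow to the right and rows downward; lengths in m; the calibration is good to about 2 mm. A picture is of the moment at which its call begins.
- bot.job_done(): hands the job in; it is judged then, once.
Trained networks look in a picture, given as the dict that the camera call returned (one of the last four; its "shot" number tells which), for a name from the list of things; names that differ only in an ending like _2 or _b are one class to them, and where a whole thing is asked for, a point or a joint stands for the part that bears it (a point fixed in the world has none). Each returns a list of dicts, best first, with "conf" (0 to 1); they miss things now and then, are a little off and sometimes report something else, mostly with a low value. They report only what shows in the picture. A call takes as long as a camera call.
- bot.search_frame(picture, target): "box" ([left, top, right, bottom] in pixels, round what is visible of it).
- bot.trace(picture, target): "pixels" (384x512 bool, what is visible of it) and "box" ([left, top, right, bottom] in pixels, round what is visible of it).
- bot.pinpoint(picture, target): "pixel" ([column, row] in pixels: a listed point, or the origin of a listed thing).
The state is a dict: "time": time; "q": joint angles; "qd": joint speeds; "joint_efforts": joint torques, N m; "ee_pos": TCP position; "tcp_rot": TCP orientation; "wrist_force": force on the tool from outside, world axes, zero at the start; "torque": the same for the moment, N m; "opening": finger opening in m; "grasp_force": force on a finger pad.
Only numpy, scipy, OpenCV 4.12 (cv2) and the standard library are available. Lean on these libraries where they do the work, as an engineer would, in place of code of your own. Each camera call takes 0.05 s, during which the arm holds its last target. There are 200 camera calls.

### The job

Squeeze the release lever of the carriage against its fixed handle, slide the carriage along its rail to the notch that faces the analyser's intake (the cream tub with the screened housing behind it), and let go so that it latches there. Then take the metal canister from its cradle, lay it crosswise on the carriage's tray beyond the pivot and let go, so that its weight tips the tray and it rolls into the intake. Leave the carriage latched there and do not knock the plant, phone, bottle or beaker about.

Things in the scene. Friction and masses are not known exactly. Their poses are not given: they have to be found in the camera images.
- rail: Fixed aluminium rail unit, 540 mm long (its y, left-right), 230 mm deep. Along its edge nearest the robot runs a steel rack, top 37 mm high, with four square notches at y = +187.5, +62.5, -62.5, -187.5 mm, each 17 mm wide, 7 mm deep (the lever's tooth is 12 mm wide). Origin: middle of the guide rods' span at bench level; x points away from the robot towards the receivers.
- carriage (a joint): Slide of the carriage along the rail's +y, in m. 0 = in the notch at y = +62.5 mm (where it starts, latched); the notches are at +0.125, 0, -0.125 and -0.250. With the lever squeezed it slides with about 2 N of friction; latched it has 2.5 mm of play either way.
- carriage_mid (a point): Point on the top of the carriage plate (155 x 112 mm) directly below the tray's pivot, 55 mm above the bench, on the rail's x = 0; axes as the rail's.
- handle_grip (a point): Where to squeeze, from above, along the rail's x: centre of handle and lever when fully squeezed, 172 mm above the bench, 91 mm robot-side of the rail's origin; axes as the rail's. At this height the fixed handle's outer face is 11 mm to +x; the lever's outer face is 11 mm to -x squeezed, 31 mm to -x let go (leaning towards the robot): 22 mm over both squeezed, 42 mm free.
- lever_top (a point): Top middle of the lever: a steel paddle 8 mm thick, 36 mm wide, standing on the robot's side of the fixed handle, a black upright plate 10 mm thick, 44 mm wide, whose top is 192 mm above the bench. This point is about 188 mm high and moves with the lever, 23 mm towards the handle when squeezed.
- release (a joint): Lever angle, rad: 0 = let go, tooth in a notch (locked); 0.18 = fully squeezed, upright. The tooth is clear of the rack above 0.11; let go between notches it rests on the rack at about 0.1 and springs in when slid over a notch. Pivot 112 mm below handle_grip. The spring needs about 4 N at handle_grip to start, 7 N fully squeezed, and closes it when let go.
- tray (a joint): Angle of the tipping tray in rad: 0 = level (held by its counterweight), 0.4 = tipped fully, its front edge down towards the receivers. It tips under the canister's weight on the far side of the pivot and swings back level when empty.
- tray_spot (a point): Where the canister should touch the tray floor, 58 mm beyond the pivot (pivot axis along the rail's y, 14 mm below the floor), 109 mm above the bench when level. The tray is an aluminium chute from 55 mm behind to 100 mm beyond the pivot, 100 mm wide inside, side walls and rear lip 18 mm high, front open. Axes as the rail's when level.
- canister: Closed metal sample canister, a cylinder 52 mm in diameter and 80 mm long with a black cap, 0.17 to 0.35 kg, lying in its cradle. Origin at its centre; its y axis is the cylinder's axis. Its centre is 33 mm above the bench at the start. It rolls freely.
- cradle: Low fixed grey cradle, 42 x 100 mm and 12 mm high, on the bench at the left or right end of the rail; the canister lies in it along its y. Origin at bench level under the middle.
- analyser: Fixed. Cream open intake tub, 130 mm (x) by 118 mm (y), front wall 50, side walls 70 mm high, floor 6 mm; behind it (+x) a housing 115 mm high with a screen on top. Origin at bench level under the tub's middle, 175 mm beyond the rail's origin, opposite the notch at rail y = +187.5, -62.5 or -187.5 mm; axes as the rail's. A grey bin and a wire basket face the other two.
- plant: Bystander: potted plant, dark green pot 100 mm wide and 98 mm high with leaves to about 170 mm, on the bench at the other end of the rail from the cradle. Loose. Origin centre of underside.
- phone: Bystander: black phone 155 x 76 x 11 mm lying on the bench. Loose. Origin centre of underside.
- wash_bottle: Bystander: white plastic bottle, 68 mm wide, 170 mm high. Loose. Origin centre of underside.
- beaker: Bystander: open glass beaker 84 mm wide, 100 mm high. Loose. Origin centre of underside.

How it is judged:
By the outcome, as a careful person would: the job done as asked, in the order asked, and still so for the second after the job is handed in, with the robot touching nothing.
It also fails if it takes over 61 s, if anything falls off the work surface, if the arm or the gripper's body presses on something with over 40 N, if the wrist force passes 120 N, or if a joint passes its speed limit or range.

## Working session

There is one attempt and no reset: what is moved stays moved. The work goes in short steps, Python scripts to look and compute and a tool call to move; the robot and the scene stay as the last step left them, time stands still between calls to the robot, and variables do not carry over. Pictures are saved under pics/ and viewed, at most 10 in all, crops included, and the job is handed in when it is done.

Besides the shell and the picture viewer there is one more tool, called after "Emit:" as name(argument=value, ...) on one line, values as JSON. play_rows: Moves the arm, as the interface text tells. Its arguments: {"type":"object","properties":{"targets":{"type":"array","items":{"type":"object","properties":{"grip":{"type":"number"},"linear":{"type":"array","items":{"type":"number"}},"delta_rot":{"type":"array","items":{"type":"number"}}}}},"force":{"type":"number"}},"required":["targets"]}

```bash
mkdir -p pics; ls
cat > h.py <<'E'
import numpy as np, cv2
from workcell import bot
def cam(n,save=None):
    p=bot.camera(n)
    if save: cv2.imwrite('pics/'+save,cv2.cvtColor(p['color'],cv2.COLOR_RGB2BGR))
    return p
def f(p): return p['color'].shape[0]/2/np.tan(np.radians(p['fov_y'])/2)
def ray(p,px):
    M=np.linalg.inv(p['world_to_cam']); F=f(p)
    d=np.array([(px[0]-p['cx'])/F,-(px[1]-p['cy'])/F,-1.])
    return M[:3,3],M[:3,:3]@d
def at_z(p,px,z):
    o,d=ray(p,px); return o+d*(z-o[2])/d[2]
def depth_pt(p,px):
    o,d=ray(p,px); c,r=int(round(px[0])),int(round(px[1]))
    w=p['range_z'][max(r-2,0):r+3,max(c-2,0):c+3]; w=w[w>0]
    return o+d*np.median(w) if len(w) else None
def cloud(p,mask):
    r,c=np.nonzero(mask&(p['range_z']>0)); F=f(p); z=p['range_z'][r,c]
    P=np.stack([(c-p['cx'])/F*z,-(r-p['cy'])/F*z,-z],1)
    M=np.linalg.inv(p['world_to_cam']); return P@M[:3,:3].T+M[:3,3]
E
python3 - <<'E'
from h import *
np.set_printoptions(precision=3,suppress=True)
Z=dict(rail=0,carriage_mid=.055,handle_grip=.172,lever_top=.188,tray_spot=.109,canister=.033,cradle=0,analyser=0,plant=0,phone=0,wash_bottle=0,beaker=0)
for n in ['scene','side']:
    p=cam(n,n+'0.png'); print(n,[k for k in p if k not in('color','range_z')],p['fov_y'],np.linalg.inv(p['world_to_cam'])[:3,3])
    for t,z in Z.items():
        try:
            for d in bot.pinpoint(p,t)[:2]: print(t,np.round(d['pixel']),round(d['conf'],2),at_z(p,d['pixel'],z))
        except Exception as e: print(t,e)
E
```

```text
pics
scene ['fov_y', 'cx', 'cy', 'world_to_cam', 'shot'] 57.80858850763324 [1.008 0.776 0.844]
rail [262. 218.] 0.76 [0.533 0.022 0.   ]
rail [344. 290.] 0.32 [0.478 0.391 0.   ]
carriage_mid [275. 215.] 0.97 [0.516 0.076 0.055]
handle_grip [298. 176.] 0.66 [0.424 0.058 0.172]
lever_top [303. 169.] 0.79 [0.4   0.054 0.188]
tray_spot [257. 208.] 0.77 [0.583 0.073 0.109]
canister [346. 286.] 0.85 [0.484 0.4   0.033]
canister [422. 323.] 0.2 [0.389 0.58  0.033]
cradle [345. 294.] 0.64 [0.484 0.403 0.   ]
analyser [195. 205.] 0.67 [ 0.709 -0.158  0.   ]
plant [218. 159.] 0.74 [ 0.506 -0.394  0.   ]
phone [226. 142.] 0.64 [ 0.416 -0.505  0.   ]
wash_bottle [421. 324.] 0.69 [0.369 0.573 0.   ]
wash_bottle [344. 293.] 0.49 [0.485 0.399 0.   ]
beaker [198. 142.] 0.72 [ 0.529 -0.565  0.   ]
side ['fov_y', 'cx', 'cy', 'world_to_cam', 'shot'] 51.81797653606653 [ 0.243 -0.935  0.96 ]
rail [248. 231.] 0.75 [0.528 0.008 0.   ]
carriage_mid [240. 206.] 0.56 [0.526 0.079 0.055]
handle_grip [211. 194.] 0.62 [0.422 0.041 0.172]
handle_grip [280. 330.] 0.28 [ 0.445 -0.486  0.172]
lever_top [200. 189.] 0.74 [0.39  0.055 0.188]
tray_spot [255. 191.] 0.94 [0.582 0.078 0.109]
canister [205. 170.] 0.55 [0.467 0.371 0.033]
cradle [206. 171.] 0.51 [0.477 0.406 0.   ]
analyser [319. 250.] 0.61 [ 0.72  -0.157  0.   ]
analyser [201. 186.] 0.21 [ 0.435  0.312 -0.   ]
plant [283. 333.] 0.91 [ 0.494 -0.398  0.   ]
plant [203. 166.] 0.45 [ 0.476  0.45  -0.   ]
beaker [321. 376.] 0.87 [ 0.537 -0.539  0.   ]
```

```bash
python3 -c "
import cv2,numpy as np
a=cv2.imread('pics/scene0.png');b=cv2.imread('pics/side0.png')
cv2.imwrite('pics/s0.png',cv2.resize(a,(800,600),interpolation=cv2.INTER_CUBIC));cv2.imwrite('pics/d0.png',cv2.resize(b,(800,600),interpolation=cv2.INTER_CUBIC))"
```

```text
(no output)
```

View pics/s0.png

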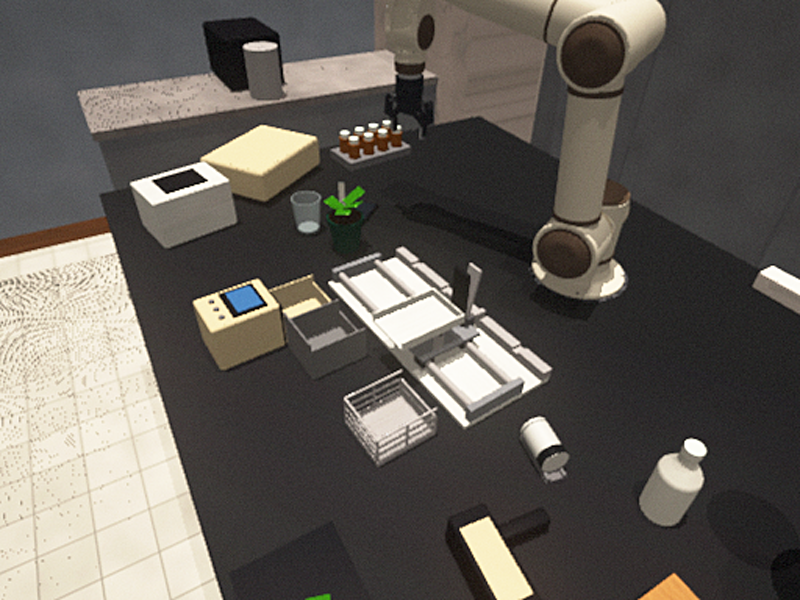

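View pics/d0.png

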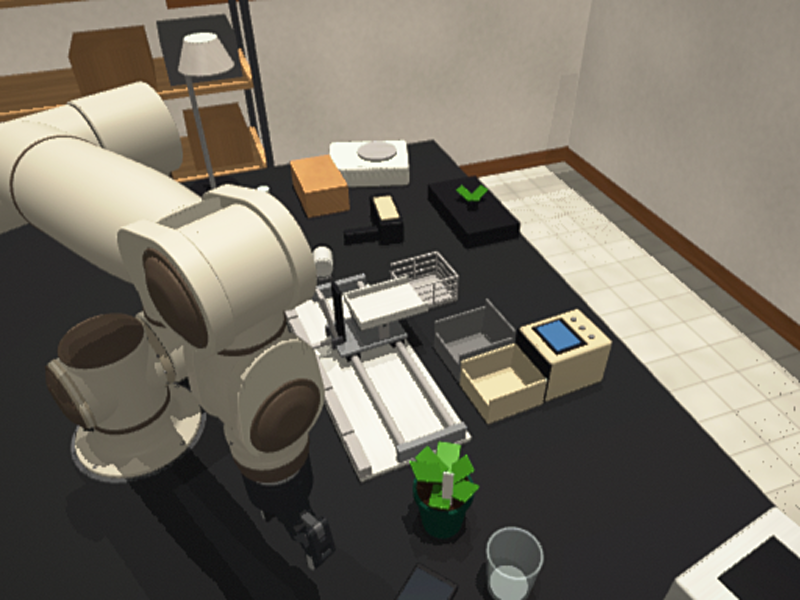

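The scene view (800×600) shows the carriage near (420,320), the cream tub at (305,300) opposite the far (−y) end notch, the grey bin at (325,335), the basket at (390,415) and the canister at (545,445). The side view agrees: the tub is at (505,380) and the plant at (445,490), beyond the −y end of the rail. I'll refine the rail pose next.

Run:
```python
from h import *
from scipy.optimize import least_squares
np.set_printoptions(precision=3,suppress=True)
print({k:np.round(v,3) for k,v in bot.get_obs().items() if k in('time','q','ee_pos','tcp_rot','opening','wrist_force')})
K=dict(rail=(0,0,0),carriage_mid=(0,.0625,.055),tray_spot=(.058,.0625,.109),lever_top=(-.114,.0625,.188),analyser=(.175,-.1875,0))
obs=[];C=[];T=[]
for n in ['scene','side']:
    p=cam(n)
    for t,l in K.items():
        d=bot.pinpoint(p,t)
        if d: obs.append((p,l,d[0]['pixel'],t,n))
    m=bot.trace(p,'rail')
    if m: C.append(cloud(p,m[0]['pixels']))
    m=bot.trace(p,'canister')
    if m and m[0]['conf']>.4: T.append(cloud(p,m[0]['pixels']))
    m=bot.trace(p,'analyser')
    if m:
        P=cloud(p,m[0]['pixels']); print(n,'analyser',m[0]['conf'],np.percentile(P,[1,50,99],axis=0))
def proj(p,X):
    c=p['world_to_cam']@np.r_[X,1]; F=f(p); return np.array([p['cx']+F*c[0]/-c[2],p['cy']+F*c[1]/c[2]])
def W(v,l):
    c,s=np.cos(v[2]),np.sin(v[2]); return np.array([v[0]+c*l[0]-s*l[1],v[1]+s*l[0]+c*l[1],l[2]])
res=lambda v:np.concatenate([proj(p,W(v,l))-u for p,l,u,_,_ in obs])
s=least_squares(res,[.53,.015,.07],loss='soft_l1',f_scale=2); print('kp fit',s.x,np.degrees(s.x[2]))
for o,r in zip(obs,res(s.x).reshape(-1,2)): print(o[3:],r)
P=np.concatenate(C); P=P[(P[:,2]<.06)&(P[:,2]>.003)]
for Q in C+[P]:
    Q=Q[(Q[:,2]<.045)&(Q[:,2]>.002)]
    print('rail rect',len(Q),cv2.minAreaRect((Q[:,:2]*1000).astype(np.float32)))
for Q in T:
    print('can',len(Q),np.percentile(Q,[2,50,98],axis=0)); R=Q[Q[:,2]>.015]; print(cv2.minAreaRect((R[:,:2]*1000).astype(np.float32)))
```

```text
{'time': np.float64(1.3), 'q': array([-63.998,   4.979,  10.079,  95.1  ,  -0.   ,  90.001]), 'ee_pos': array([ 0.241, -0.494,  0.231]), 'tcp_rot': array([-179.999,    0.   ,   26.002]), 'wrist_force': array([ 0.028, -0.948,  0.101]), 'opening': np.float64(0.086)}
scene analyser 0.94 [[ 0.657 -0.229  0.002]
 [ 0.841 -0.119  0.079]
 [ 0.933 -0.091  0.121]]
side analyser 0.63 [[ 0.652 -0.229  0.004]
 [ 0.784 -0.18   0.062]
 [ 0.928 -0.105  0.123]]
kp fit [0.525 0.011 0.06 ] 3.463265312435475
('carriage_mid', 'scene') [-1.    -0.021]
('tray_spot', 'scene') [1.322 4.616]
('lever_top', 'scene') [-0.354  3.28 ]
('analyser', 'scene') [-1.875  0.471]
('rail', 'side') [-0.966  2.428]
('carriage_mid', 'side') [-0.266  2.171]
('tray_spot', 'side') [-4.729  0.311]
('lever_top', 'side') [ 5.725 -0.3  ]
('analyser', 'side') [-0.859  1.088]
rail rect 5248 ((457.7624206542969, 1.341766357421875), (263.9956359863281, 542.9197387695312), 4.415338039398193)
rail rect 5864 ((523.1282958984375, 5.382476806640625), (327.4771423339844, 543.1947631835938), 4.445450782775879)
rail rect 11091 ((521.5244750976562, 5.646514892578125), (330.4343566894531, 544.14453125), 4.406710147857666)
can 646 [[0.454 0.353 0.01 ]
 [0.487 0.404 0.052]
 [0.507 0.437 0.061]]
((477.17303466796875, 394.6854553222656), (82.01661682128906, 51.44338607788086), 78.50566864013672)
```

Emit:
play_rows(targets=[{"grip": 0, "linear": [3, 9, 7], "delta_rot": [0, 0, 0.15]}, {"grip": 0, "linear": [4.5, 13.5, 7], "delta_rot": [0, 0, 0.3]}, {"grip": 0, "linear": [6, 18, 7], "delta_rot": [0, 0, 0.45]}, {"grip": 0, "linear": [7.5, 22.5, 7], "delta_rot": [0, 0, 0.6]}, {"grip": 0, "linear": [9, 27, 7], "delta_rot": [0, 0, 0.75]}, {"grip": 0, "linear": [10.5, 31.5, 7], "delta_rot": [0, 0, 0.9]}, {"grip": 0, "linear": [12, 36, 7], "delta_rot": [0, 0, 1.05]}, {"grip": 0, "linear": [13.5, 40.5, 7], "delta_rot": [0, 0, 1.19]}, {"grip": 0, "linear": [15, 45, 7], "delta_rot": [0, 0, 1.19]}, {"grip": 0, "linear": [16, 48, 7], "delta_rot": [0, 0, 1.19]}])

```text
time: 3.2
ee_pos: [0.3946, -0.032, 0.3016]
tcp_rot: [179.9, 0.0, 94.2]
wrist_force: [1.8, -1.6, 1.0]
opening: 0.0855
grasp_force: 0.0
```

Emit:
play_rows(targets=[{"grip": 0, "linear": [1.2, 4, 0], "delta_rot": [0, 0, 0]}, {"grip": 0, "linear": [2.2, 7.8, 0], "delta_rot": [0, 0, 0]}, {"grip": 0, "linear": [2.2, 7.8, 0], "delta_rot": [0, 0, 0]}, {"grip": 0, "linear": [2.2, 7.8, 0], "delta_rot": [0, 0, 0]}])

```text
time: 3.6
ee_pos: [0.4165, 0.0446, 0.3012]
tcp_rot: [-180.0, 0.0, 94.3]
wrist_force: [0.7, 0.0, -0.0]
opening: 0.0856
grasp_force: 0.0
```

Run:
```python
from h import *
np.set_printoptions(precision=3,suppress=True)
p=cam('wrist','w1.png')
im=cv2.imread('pics/w1.png'); cv2.imwrite('pics/w1b.png',cv2.resize(im,(768,576)))
Z=dict(rail=0,carriage_mid=.055,handle_grip=.172,lever_top=.188,tray_spot=.109)
for t,z in Z.items():
    for d in bot.pinpoint(p,t)[:1]: print(t,np.round(d['pixel']),round(d['conf'],2),at_z(p,d['pixel'],z))
P=cloud(p,np.ones((384,512),bool))
Q=P[(P[:,2]>.140)&(P[:,2]<.2)&(abs(P[:,0]-.42)<.06)&(abs(P[:,1]-.064)<.06)]
for a,b in[(.185,.2),(.165,.179)]:
    R=Q[(Q[:,2]>a)&(Q[:,2]<b)]
    if len(R)>5: print(a,len(R),np.percentile(R,[2,50,98],axis=0),cv2.minAreaRect((R[:,:2]*1000).astype(np.float32)))
s=cam('scene'); 
for pp in (s,):
    P=cloud(pp,np.ones((384,512),bool)); Q=P[(P[:,2]>.160)&(P[:,2]<.2)&(abs(P[:,0]-.42)<.06)&(abs(P[:,1]-.064)<.06)]
    if len(Q):print(len(Q),np.percentile(Q,[2,50,98],axis=0))
```

```text
rail [329. 184.] 0.6 [0.527 0.003 0.   ]
handle_grip [273. 166.] 0.57 [0.431 0.061 0.172]
lever_top [235. 169.] 0.73 [0.4   0.06  0.188]
tray_spot [409. 152.] 0.66 [0.576 0.073 0.109]
0.185 1083 [[0.397 0.042 0.186]
 [0.433 0.063 0.19 ]
 [0.442 0.083 0.192]] ((419.4489440917969, 61.48921203613281), (44.71282958984375, 44.050472259521484), 3.2579846382141113)
0.165 242 [[0.4   0.044 0.166]
 [0.408 0.067 0.172]
 [0.438 0.084 0.179]] ((422.5846862792969, 61.194339752197266), (41.446353912353516, 40.869354248046875), 11.383845329284668)
191 [[0.401 0.043 0.161]
 [0.437 0.066 0.179]
 [0.445 0.085 0.193]]
```

View pics/w1b.png

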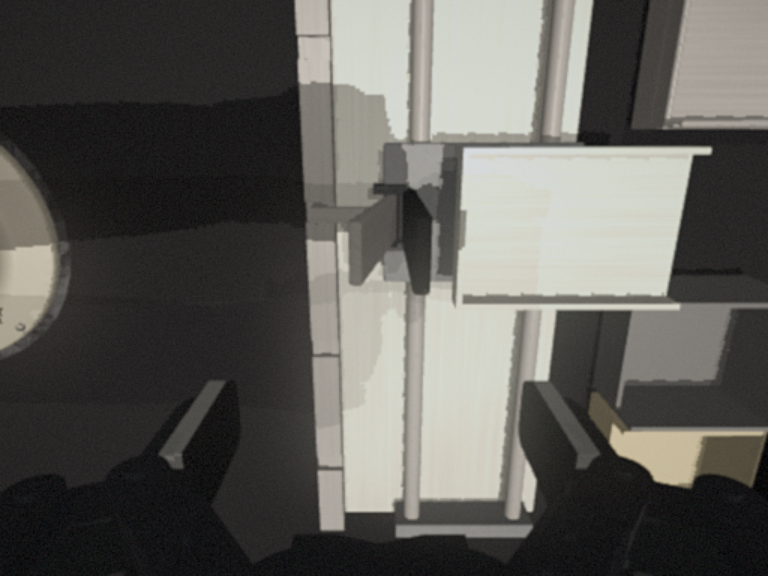

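The wrist view shows the lever top at (355,250) and the handle at (418,240). The tray is to their right. Together the lever and handle span x 0.397–0.442 at y≈0.062, which matches the sizes given, so I'll go down over them.

Emit:
play_rows(targets=[{"grip": 0, "linear": [1.0, 1.75, -2], "delta_rot": [0, 0, 0]}, {"grip": 0, "linear": [1.0, 1.75, -6], "delta_rot": [0, 0, 0]}, {"grip": 0, "linear": [1.0, 1.75, -10], "delta_rot": [0, 0, 0]}, {"grip": 0, "linear": [1.0, 1.75, -13], "delta_rot": [0, 0, 0]}, {"grip": 0, "linear": [1.0, 1.75, -14.6], "delta_rot": [0, 0, 0]}, {"grip": 0, "linear": [1.0, 1.75, -14.6], "delta_rot": [0, 0, 0]}, {"grip": 0, "linear": [1.0, 1.75, -14.6], "delta_rot": [0, 0, 0]}])

```text
time: 4.65
ee_pos: [0.4267, 0.0611, 0.156]
tcp_rot: [180.0, -0.0, 94.1]
wrist_force: [-0.2, 0.7, 0.9]
opening: 0.0858
grasp_force: 0.0
```

Emit:
play_rows(force=25, targets=[{"grip": 130, "linear": [0.4, 0, 0], "delta_rot": [0, 0, 0]}, {"grip": 150, "linear": [0.4, 0, 0], "delta_rot": [0, 0, 0]}, {"grip": 170, "linear": [0.4, 0, 0], "delta_rot": [0, 0, 0]}, {"grip": 200, "linear": [0.4, 0, 0], "delta_rot": [0, 0, 0]}, {"grip": 255, "linear": [0.4, 0, 0], "delta_rot": [0, 0, 0]}, {"grip": 255, "linear": [0.4, 0, 0], "delta_rot": [0, 0, 0]}, {"grip": 255, "linear": [0.4, 0, 0], "delta_rot": [0, 0, 0]}, {"grip": 255, "linear": [0.4, 0, 0], "delta_rot": [0, 0, 0]}])

```text
time: 5.45
ee_pos: [0.4324, 0.0616, 0.1562]
tcp_rot: [179.8, -0.0, 94.2]
wrist_force: [9.9, -0.4, 2.0]
opening: 0.021
grasp_force: 29.1
```

Emit:
play_rows(targets=[{"grip": 255, "linear": [0.25, -1.5, 0]}, {"grip": 255, "linear": [0.42, -4, 0]}, {"grip": 255, "linear": [0.65, -7, 0]}, {"grip": 255, "linear": [0.88, -10, 0]}, {"grip": 255, "linear": [1.11, -13, 0]}, {"grip": 255, "linear": [1.34, -16, 0]}, {"grip": 255, "linear": [1.57, -19, 0]}, {"grip": 255, "linear": [1.8, -22, 0]}, {"grip": 255, "linear": [1.95, -24, 0]}, {"grip": 255, "linear": [2.02, -24.9, 0]}])

```text
validation failed for argument at $.ta...
```

Emit:
play_rows(targets=[{"grip": 255, "linear": [0, 0, 0]}, {"grip": 255, "linear": [0, 0, 0]}])

```text
validation failed for argument at $.ta...
```

Run:
```python
from h import *
np.set_printoptions(precision=3,suppress=True)
p=cam('side','d1.png'); s=cam('scene','s1.png')
for q in (p,s):
  for t,z in dict(carriage_mid=.055,tray_spot=.109,analyser=0,rail=0).items():
    for d in bot.pinpoint(q,t)[:1]: print(t,np.round(d['pixel']),round(d['conf'],2),at_z(q,d['pixel'],z))
im=np.hstack([cv2.imread('pics/d1.png')[130:380,100:470],cv2.imread('pics/s1.png')[100:350,130:500]])
cv2.imwrite('pics/c1.png',cv2.resize(im,(800,270)))
```

```text
carriage_mid [239. 206.] 0.72 [0.523 0.083 0.055]
tray_spot [257. 192.] 0.88 [0.586 0.069 0.109]
analyser [321. 249.] 0.7 [ 0.727 -0.157 -0.   ]
rail [249. 230.] 0.98 [0.534 0.011 0.   ]
carriage_mid [274. 213.] 0.89 [0.515 0.07  0.055]
tray_spot [257. 208.] 0.83 [0.583 0.068 0.109]
analyser [194. 207.] 0.77 [ 0.718 -0.151  0.   ]
rail [261. 219.] 0.86 [0.535 0.022 0.   ]
```

View pics/c1.png

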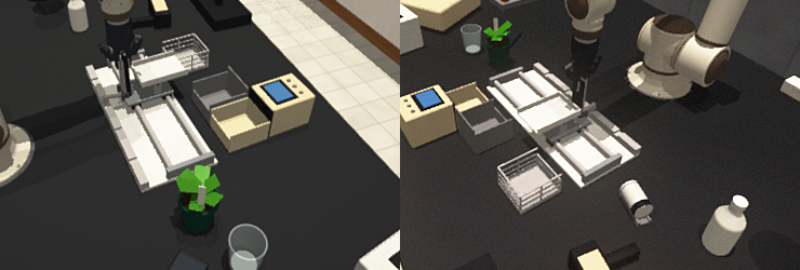

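The slide rows were refused because they lacked `delta_rot`, so nothing moved. The picture shows the carriage still in its start notch with the gripper on the lever, and the tub facing the −y end notch at local y ≈ −0.18. I'll resend the slide.

Emit:
play_rows(targets=[{"grip": 255, "linear": [0.25, -1.5, 0], "delta_rot": [0, 0, 0]}, {"grip": 255, "linear": [0.42, -4, 0], "delta_rot": [0, 0, 0]}, {"grip": 255, "linear": [0.65, -7, 0], "delta_rot": [0, 0, 0]}, {"grip": 255, "linear": [0.88, -10, 0], "delta_rot": [0, 0, 0]}, {"grip": 255, "linear": [1.11, -13, 0], "delta_rot": [0, 0, 0]}, {"grip": 255, "linear": [1.34, -16, 0], "delta_rot": [0, 0, 0]}, {"grip": 255, "linear": [1.57, -19, 0], "delta_rot": [0, 0, 0]}, {"grip": 255, "linear": [1.8, -22, 0], "delta_rot": [0, 0, 0]}, {"grip": 255, "linear": [1.95, -24, 0], "delta_rot": [0, 0, 0]}, {"grip": 255, "linear": [2.02, -24.9, 0], "delta_rot": [0, 0, 0]}])

```text
time: 6.95
ee_pos: [0.4518, -0.1892, 0.1562]
tcp_rot: [179.8, 0.0, 94.1]
wrist_force: [4.4, 4.5, 4.7]
opening: 0.0212
grasp_force: 27.4
```

Emit:
play_rows(targets=[{"grip": 255, "linear": [0, 0, 0], "delta_rot": [0, 0, 0]}, {"grip": 255, "linear": [0, 0, 0], "delta_rot": [0, 0, 0]}])

```text
time: 7.15
ee_pos: [0.4517, -0.1882, 0.1562]
tcp_rot: [179.9, 0.1, 94.2]
wrist_force: [4.4, -1.2, 4.6]
opening: 0.0212
grasp_force: 27.4
```

Emit:
play_rows(targets=[{"grip": 150, "linear": [0, 0, 0], "delta_rot": [0, 0, 0]}, {"grip": 100, "linear": [-0.3, 0, 0], "delta_rot": [0, 0, 0]}, {"grip": 0, "linear": [-0.6, 0, 0], "delta_rot": [0, 0, 0]}, {"grip": 0, "linear": [-0.6, 0, 0], "delta_rot": [0, 0, 0]}, {"grip": 0, "linear": [-0.6, 0, 0], "delta_rot": [0, 0, 0]}, {"grip": 0, "linear": [-0.6, 0, 0], "delta_rot": [0, 0, 0]}, {"grip": 0, "linear": [-0.6, 0, 3], "delta_rot": [0, 0, 0]}, {"grip": 0, "linear": [-0.6, 0, 7], "delta_rot": [0, 0, 0]}, {"grip": 0, "linear": [-0.6, 0, 11], "delta_rot": [0, 0, 0]}, {"grip": 0, "linear": [-0.6, 0, 15], "delta_rot": [0, 0, 0]}])

```text
time: 8.15
ee_pos: [0.4447, -0.1874, 0.3069]
tcp_rot: [180.0, 0.0, 94.2]
wrist_force: [1.1, 0.3, 0.1]
opening: 0.0858
grasp_force: 0.0
```

Emit:
play_rows(targets=[{"grip": 0, "linear": [-1, -3, 0], "delta_rot": [0, 0, 0]}, {"grip": 0, "linear": [-1, -3, 0], "delta_rot": [0, 0, 0]}, {"grip": 0, "linear": [-1, -3, 0], "delta_rot": [0, 0, 0]}])

```text
time: 8.45
ee_pos: [0.4348, -0.2178, 0.3051]
tcp_rot: [180.0, -0.0, 94.1]
wrist_force: [0.9, 0.1, 0.3]
opening: 0.0853
grasp_force: 0.0
```

Run:
```python
from h import *
np.set_printoptions(precision=3,suppress=True)
w=cam('wrist','w2.png'); s=cam('scene','s2.png'); d=cam('side','d2.png')
cv2.imwrite('pics/w2b.png',cv2.resize(cv2.imread('pics/w2.png'),(768,576)))
for q in (w,s,d):
  for t,z in dict(handle_grip=.172,lever_top=.188,carriage_mid=.055,tray_spot=.109,analyser=0).items():
    for k in bot.pinpoint(q,t)[:1]: print(t,np.round(k['pixel']),round(k['conf'],2),at_z(q,k['pixel'],z))
  P=cloud(q,np.ones((384,512),bool)); Q=P[(P[:,2]>.184)&(P[:,2]<.2)&(abs(P[:,0]-.44)<.055)&(abs(P[:,1]+.19)<.04)]
  if len(Q)>5: print('top',len(Q),np.percentile(Q,[2,50,98],axis=0),cv2.minAreaRect((Q[:,:2]*1000).astype(np.float32)))
```

```text
lever_top [233. 154.] 0.69 [ 0.416 -0.191  0.188]
tray_spot [412. 138.] 0.95 [ 0.597 -0.176  0.109]
analyser [461. 127.] 0.95 [ 0.715 -0.168  0.   ]
top 1116 [[ 0.416 -0.207  0.185]
 [ 0.452 -0.187  0.19 ]
 [ 0.461 -0.166  0.192]] ((438.5587158203125, -188.12120056152344), (45.04586410522461, 43.13266372680664), 4.6476640701293945)
handle_grip [252. 143.] 0.88 [ 0.454 -0.188  0.172]
lever_top [229. 138.] 0.45 [ 0.524 -0.238  0.188]
carriage_mid [234. 179.] 0.96 [ 0.544 -0.167  0.055]
tray_spot [218. 168.] 0.67 [ 0.599 -0.186  0.109]
analyser [194. 206.] 0.58 [ 0.713 -0.155  0.   ]
top 43 [[ 0.42  -0.205  0.185]
 [ 0.456 -0.184  0.189]
 [ 0.464 -0.166  0.194]] ((442.01885986328125, -187.74554443359375), (43.5438346862793, 42.40566635131836), 2.926360607147217)
handle_grip [241. 244.] 0.63 [ 0.443 -0.203  0.172]
lever_top [227. 240.] 0.78 [ 0.409 -0.19   0.188]
carriage_mid [269. 256.] 0.7 [ 0.538 -0.171  0.055]
tray_spot [291. 238.] 0.78 [ 0.608 -0.175  0.109]
analyser [321. 249.] 0.67 [ 0.729 -0.157 -0.   ]
top 85 [[ 0.42  -0.208  0.185]
 [ 0.455 -0.192  0.19 ]
 [ 0.463 -0.169  0.195]] ((441.8097229003906, -189.3344268798828), (44.82197570800781, 41.66657257080078), 2.7780346870422363)
```

View pics/w2b.png

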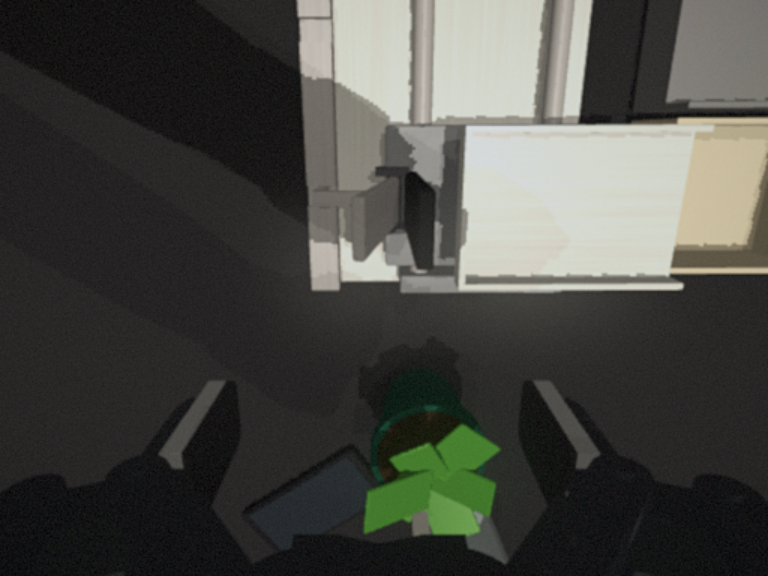

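The lever stands free again (45 mm span over both, as at the start), so the carriage is latched. Its tray, with open end at (690,200), faces the cream tub. Next is the canister.

Emit:
play_rows(targets=[{"grip": 0, "linear": [0.3, 4, 0], "delta_rot": [0, 0, 0]}, {"grip": 0, "linear": [0.6, 8.5, 0], "delta_rot": [0, 0, 0]}, {"grip": 0, "linear": [1, 13, 0], "delta_rot": [0, 0, -0.05]}, {"grip": 0, "linear": [1.4, 17.5, 0], "delta_rot": [0, 0, -0.1]}, {"grip": 0, "linear": [1.8, 22, 0], "delta_rot": [0, 0, -0.15]}, {"grip": 0, "linear": [2.2, 26.5, 0], "delta_rot": [0, 0, -0.2]}, {"grip": 0, "linear": [2.6, 31, 0], "delta_rot": [0, 0, -0.27]}, {"grip": 0, "linear": [3, 35.5, 0], "delta_rot": [0, 0, -0.27]}, {"grip": 0, "linear": [3.4, 40, 0], "delta_rot": [0, 0, -0.27]}, {"grip": 0, "linear": [3.7, 44.5, 0], "delta_rot": [0, 0, -0.27]}])

```text
time: 10.35
ee_pos: [0.4716, 0.2294, 0.3053]
tcp_rot: [180.0, -0.0, 78.7]
wrist_force: [1.9, -0.6, 0.3]
opening: 0.0852
grasp_force: 0.0
```

Emit:
play_rows(targets=[{"grip": 0, "linear": [0, 4.5, -2], "delta_rot": [0, 0, 0]}, {"grip": 0, "linear": [0, 9, -5], "delta_rot": [0, 0, 0]}, {"grip": 0, "linear": [0, 12, -5], "delta_rot": [0, 0, 0]}, {"grip": 0, "linear": [0, 12, -5], "delta_rot": [0, 0, 0]}, {"grip": 0, "linear": [0, 12, -5], "delta_rot": [0, 0, 0]}])

```text
time: 10.85
ee_pos: [0.4715, 0.3479, 0.2548]
tcp_rot: [-180.0, 0.1, 78.8]
wrist_force: [-0.8, -1.0, 0.7]
opening: 0.0852
grasp_force: 0.0
```

Run:
```python
from h import *
np.set_printoptions(precision=3,suppress=True)
w=cam('wrist','w3.png')
for t,z in dict(canister=.033,cradle=0).items():
    for k in bot.pinpoint(w,t)[:1]: print(t,np.round(k['pixel']),round(k['conf'],2),at_z(w,k['pixel'],z))
m=bot.trace(w,'canister')
if m:
    k=m[0]['pixels']; print(m[0]['conf'],m[0]['box'])
    P=cloud(w,k); Q=P[P[:,2]>.025]; print(len(Q),np.percentile(Q,[2,50,98],axis=0),cv2.minAreaRect((Q[:,:2]*1000).astype(np.float32)))
    T=Q[Q[:,2]>.055]; print('ridge',T.mean(0),cv2.minAreaRect((T[:,:2]*1000).astype(np.float32)))
cv2.imwrite('pics/w3b.png',cv2.resize(cv2.imread('pics/w3.png'),(768,576)))
print(bot.get_obs()['ee_pos'])
```

```text
canister [249. 118.] 0.62 [0.475 0.395 0.033]
0.89 [222.9, 79.1, 274.1, 160.3]
3685 [[0.448 0.356 0.04 ]
 [0.475 0.397 0.056]
 [0.502 0.434 0.06 ]] ((474.33892822265625, 394.41351318359375), (79.89785766601562, 51.98314666748047), 77.40409088134766)
ridge [0.475 0.397 0.058] ((474.6098937988281, 394.4016418457031), (79.86693572998047, 30.986413955688477), 77.76615905761719)
[0.472 0.347 0.256]
```

View pics/w3b.png

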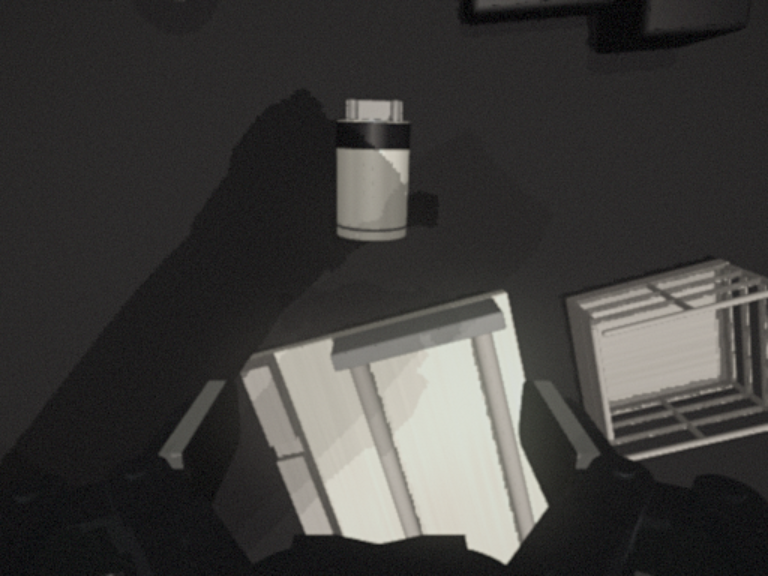

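The canister (370,180 in the view) is at (0.475, 0.395) with its axis at 77.6°, and its 80×52 mm size matches. I'll go down and grasp it.

Emit:
play_rows(targets=[{"grip": 0, "linear": [0.3, 4.7, 0], "delta_rot": [0, 0, -0.02]}, {"grip": 0, "linear": [0.3, 4.75, -5], "delta_rot": [0, 0, -0.02]}, {"grip": 0, "linear": [0.3, 4.75, -10], "delta_rot": [0, 0, -0.02]}, {"grip": 0, "linear": [0.3, 4.75, -14.5], "delta_rot": [0, 0, -0.02]}, {"grip": 0, "linear": [0.3, 4.75, -18], "delta_rot": [0, 0, -0.02]}, {"grip": 0, "linear": [0.3, 4.75, -21], "delta_rot": [0, 0, -0.02]}, {"grip": 0, "linear": [0.3, 4.75, -23], "delta_rot": [0, 0, -0.02]}, {"grip": 0, "linear": [0.3, 4.75, -23.7], "delta_rot": [0, 0, -0.02]}, {"grip": 0, "linear": [0.3, 4.75, -23.7], "delta_rot": [0, 0, -0.02]}])

```text
time: 11.95
ee_pos: [0.4748, 0.3942, 0.0181]
tcp_rot: [-180.0, 0.0, 77.5]
wrist_force: [0.5, -1.4, 0.5]
opening: 0.0856
grasp_force: 0.0
```

Emit:
play_rows(force=35, targets=[{"grip": 100, "linear": [0, 0, 0], "delta_rot": [0, 0, 0]}, {"grip": 255, "linear": [0, 0, 0], "delta_rot": [0, 0, 0]}, {"grip": 255, "linear": [0, 0, 0], "delta_rot": [0, 0, 0]}, {"grip": 255, "linear": [0, 0, 0], "delta_rot": [0, 0, 0]}, {"grip": 255, "linear": [0, 0, 0], "delta_rot": [0, 0, 0]}, {"grip": 255, "linear": [0, 0, 0], "delta_rot": [0, 0, 0]}])

```text
time: 12.55
ee_pos: [0.4755, 0.3954, 0.0201]
tcp_rot: [179.9, -0.1, 77.6]
wrist_force: [0.1, -1.5, 6.8]
opening: 0.0509
grasp_force: 35.8
```

Emit:
play_rows(targets=[{"grip": 255, "linear": [0, 0, 2], "delta_rot": [0, 0, 0]}, {"grip": 255, "linear": [0, 0, 6], "delta_rot": [0, 0, 0]}, {"grip": 255, "linear": [0, 0, 10], "delta_rot": [0, 0, 0]}, {"grip": 255, "linear": [0, 0, 14], "delta_rot": [0, 0, 0]}, {"grip": 255, "linear": [0, 0, 18], "delta_rot": [0, 0, 0]}, {"grip": 255, "linear": [1, -3, 20], "delta_rot": [0, 0, 0]}, {"grip": 255, "linear": [2, -7, 22], "delta_rot": [0, 0, 0.05]}, {"grip": 255, "linear": [3, -11, 22], "delta_rot": [0, 0, 0.1]}, {"grip": 255, "linear": [4, -15, 22], "delta_rot": [0, 0, 0.15]}, {"grip": 255, "linear": [5, -19, 22], "delta_rot": [0, 0, 0.2]}])

```text
time: 13.55
ee_pos: [0.5249, 0.2035, 0.2386]
tcp_rot: [180.0, -0.0, 89.2]
wrist_force: [0.9, 0.2, -2.8]
opening: 0.0506
grasp_force: 37.9
```

Emit:
play_rows(targets=[{"grip": 255, "linear": [0.8, -4, 0], "delta_rot": [0, 0, 0.05]}, {"grip": 255, "linear": [1.6, -8, 0], "delta_rot": [0, 0, 0.09]}, {"grip": 255, "linear": [2.4, -12, 0], "delta_rot": [0, 0, 0.09]}, {"grip": 255, "linear": [3.2, -16, 0], "delta_rot": [0, 0, 0.09]}, {"grip": 255, "linear": [4, -20, 0], "delta_rot": [0, 0, 0.09]}, {"grip": 255, "linear": [4.8, -24, 0], "delta_rot": [0, 0, 0.09]}, {"grip": 255, "linear": [5.6, -28, 0], "delta_rot": [0, 0, 0.09]}, {"grip": 255, "linear": [6.4, -32, 0], "delta_rot": [0, 0, 0.09]}, {"grip": 255, "linear": [6.8, -35, 0], "delta_rot": [0, 0, 0.09]}, {"grip": 255, "linear": [6.8, -36, 0], "delta_rot": [0, 0, 0.09]}])

```text
time: 14.55
ee_pos: [0.5927, -0.1578, 0.2377]
tcp_rot: [-180.0, 0.0, 94.0]
wrist_force: [0.1, 1.0, -4.1]
opening: 0.0507
grasp_force: 37.9
```

Emit:
play_rows(targets=[{"grip": 255, "linear": [0, 0, 0], "delta_rot": [0, 0, 0]}, {"grip": 255, "linear": [0, 0, 0], "delta_rot": [0, 0, 0]}, {"grip": 255, "linear": [0, 0, 0], "delta_rot": [0, 0, 0]}])

```text
time: 14.85
ee_pos: [0.5927, -0.1537, 0.2385]
tcp_rot: [180.0, -0.0, 94.3]
wrist_force: [0.0, 0.1, -2.7]
opening: 0.0509
grasp_force: 37.9
```

Run:
```python
from h import *
np.set_printoptions(precision=3,suppress=True)
o=bot.get_obs(); print(o['ee_pos'],o['tcp_rot'],o['wrist_force'])
s=cam('scene'); d=cam('side')
for q in (s,d):
  m=bot.trace(q,'canister')
  if m:
    P=cloud(q,m[0]['pixels']); print('can',m[0]['conf'],len(P),np.percentile(P,[3,50,97],axis=0))
  for k in bot.pinpoint(q,'canister')[:1]: print(k['conf'],at_z(q,k['pixel'],o['ee_pos'][2]+.013))
  for k in bot.pinpoint(q,'tray_spot')[:1]: print('spot',k['conf'],at_z(q,k['pixel'],.109))
w=cam('wrist')
for k in bot.pinpoint(w,'tray_spot')[:1]: print('spot w',k['conf'],at_z(w,k['pixel'],.109))
```

```text
[ 0.593 -0.154  0.239] [179.983  -0.009  94.26 ] [ 0.047  0.117 -2.71 ]
can 0.63 290 [[ 0.569 -0.173  0.232]
 [ 0.596 -0.118  0.266]
 [ 0.617 -0.112  0.278]]
0.84 [ 0.595 -0.151  0.252]
spot 0.87 [ 0.595 -0.194  0.109]
can 0.9 409 [[ 0.572 -0.196  0.233]
 [ 0.593 -0.19   0.27 ]
 [ 0.617 -0.139  0.28 ]]
0.91 [ 0.591 -0.15   0.252]
spot 0.72 [ 0.603 -0.174  0.109]
```

Emit:
play_rows(targets=[{"grip": 255, "linear": [0.6, -2.3, 0], "delta_rot": [0, 0, 0]}, {"grip": 255, "linear": [0.6, -2.3, -4], "delta_rot": [0, 0, 0]}, {"grip": 255, "linear": [0.6, -2.3, -8], "delta_rot": [0, 0, 0]}, {"grip": 255, "linear": [0.6, -2.3, -10], "delta_rot": [0, 0, 0]}, {"grip": 255, "linear": [0.6, -2.3, -11], "delta_rot": [0, 0, 0]}, {"grip": 255, "linear": [0.6, -2.3, -11.4], "delta_rot": [0, 0, 0]}, {"grip": 255, "linear": [0.6, -2.3, -11.4], "delta_rot": [0, 0, 0]}, {"grip": 255, "linear": [0.6, -2.3, -11.4], "delta_rot": [0, 0, 0]}])

```text
time: 16.15
ee_pos: [0.5994, -0.1782, 0.1259]
tcp_rot: [179.9, 0.0, 94.2]
wrist_force: [0.4, -0.3, -1.9]
opening: 0.0511
grasp_force: 37.9
```

Run:
```python
from h import *
s=cam('scene','s4.png'); d=cam('side','d4.png')
im=np.hstack([cv2.imread('pics/d4.png')[150:300,180:380],cv2.imread('pics/s4.png')[100:250,130:330]])
cv2.imwrite('pics/c4.png',cv2.resize(im,(800,300),interpolation=cv2.INTER_CUBIC))
```

```text
(no output)
```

View pics/c4.png

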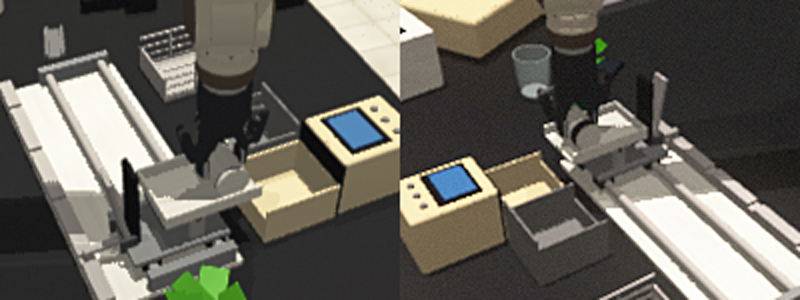

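The picture shows the canister crosswise inside the level tray, between its side walls, with the open end over the cream tub. I'll lower it the last 3 mm, open, and lift clear.

Emit:
play_rows(targets=[{"grip": 255, "linear": [0, 0, -0.3], "delta_rot": [0, 0, 0]}, {"grip": 255, "linear": [0, 0, -0.3], "delta_rot": [0, 0, 0]}, {"grip": 0, "linear": [0, 0, -0.3], "delta_rot": [0, 0, 0]}, {"grip": 0, "linear": [0, 0, -0.3], "delta_rot": [0, 0, 0]}, {"grip": 0, "linear": [0, 0, -0.3], "delta_rot": [0, 0, 0]}, {"grip": 0, "linear": [0, 0, 3], "delta_rot": [0, 0, 0]}, {"grip": 0, "linear": [0, 0, 7.5], "delta_rot": [0, 0, 0]}, {"grip": 0, "linear": [0, 0, 12], "delta_rot": [0, 0, 0]}, {"grip": 0, "linear": [-2, 0, 15], "delta_rot": [0, 0, 0]}, {"grip": 0, "linear": [-2, 0, 15], "delta_rot": [0, 0, 0]}])

```text
time: 17.25
ee_pos: [0.5786, -0.1784, 0.2803]
tcp_rot: [179.6, 0.2, 94.2]
wrist_force: [0.5, 0.7, -0.0]
opening: 0.0851
grasp_force: 0.0
```

Emit:
play_rows(targets=[{"grip": 0, "linear": [-3, 3, 2], "delta_rot": [0, 0, 0]}, {"grip": 0, "linear": [-6, 6, 4], "delta_rot": [0, 0, 0]}, {"grip": 0, "linear": [-6, 6, 4], "delta_rot": [0, 0, 0]}, {"grip": 0, "linear": [-6, 6, 4], "delta_rot": [0, 0, 0]}, {"grip": 0, "linear": [-6, 6, 4], "delta_rot": [0, 0, 0]}, {"grip": 0, "linear": [-6, 6, 4], "delta_rot": [0, 0, 0]}, {"grip": 0, "linear": [-6, 6, 4], "delta_rot": [0, 0, 0]}, {"grip": 0, "linear": [-6, 6, 4], "delta_rot": [0, 0, 0]}])

```text
time: 18.05
ee_pos: [0.519, -0.1184, 0.3135]
tcp_rot: [-179.9, -0.0, 94.2]
wrist_force: [-0.9, 0.3, -1.1]
opening: 0.0855
grasp_force: 0.0
```

Run:
```python
from h import *
np.set_printoptions(precision=3,suppress=True)
s=cam('scene','s5.png'); d=cam('side','d5.png')
for q in (s,d):
  for k in bot.pinpoint(q,'canister')[:1]: print(k['conf'],k['pixel'],at_z(q,k['pixel'],.032))
  P=cloud(q,np.ones((384,512),bool)); Q=P[(P[:,2]>.184)&(P[:,2]<.2)&(abs(P[:,0]-.44)<.055)&(abs(P[:,1]+.19)<.04)]
  if len(Q)>5: print('top',len(Q),cv2.minAreaRect((Q[:,:2]*1000).astype(np.float32)))
im=np.hstack([cv2.imread('pics/d5.png')[140:384,140:400],cv2.imread('pics/s5.png')[70:314,120:380]])
cv2.imwrite('pics/c5.png',cv2.resize(im,(800,375),interpolation=cv2.INTER_CUBIC))
```

```text
0.48 [184.7, 201.0] [ 0.745 -0.16   0.032]
top 49 ((441.43353271484375, -185.08314514160156), (42.6848258972168, 47.80021667480469), 88.66130828857422)
0.79 [329.7, 244.6] [ 0.746 -0.174  0.032]
top 82 ((441.4762878417969, -189.07952880859375), (44.241294860839844, 43.704010009765625), 4.331226825714111)
```

View pics/c5.png

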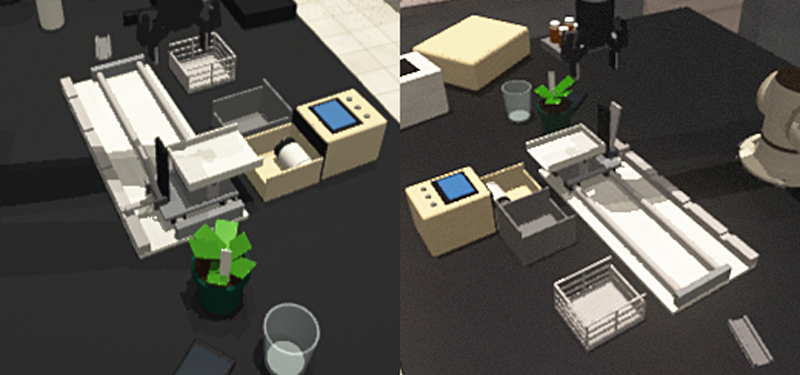

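The canister lies in the cream tub at (293,153) in the left view. The tray is level again, the lever is free with its 44 mm span, and the bystanders are where they were. I'm handing the job in.

```bash
python3 -c "
from workcell import bot
print(bot.job_done())"
```

```text
the job is handed in; nothing more can be done
None
```

The job is handed in: the carriage is latched at the notch facing the analyser (rail y = −187.5 mm), the canister rolled into the cream intake tub, and the plant, phone, bottle and beaker were not touched.

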